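# File a job tag under the firm sprung arm

### The arm

A 6-joint arm with a two-finger parallel gripper is mounted at the origin on the work surface; the furniture and walls round the work are solid. World frame = base frame: x ahead of the robot, y to its left, z up, the work surface at z = 0. Lengths are in m, angles in rad, forces in N, time in s.
With the tool pointing down it reaches from about 0.325 to 0.85 m from the base axis. Payload 4.4 kg.
Tool frame: the origin (TCP) lies at the very end of the fingers, on their centre line; the grasp point (between the pads) lies 19 mm behind it; z points along the fingers, y is the line along which they close (so a half turn about z gives the same grasp; the last joint's range is limited). The gripper opens to 94 mm and grips with 3 to 60 N. Pads are 16 mm wide; open, the fingers measure 119 mm over their backs; the gripper's body (75 mm by 177 mm) begins 78 mm behind the grasp point.
Start: joints at [-1.373, 0.207, 1.542, -0, 1.393, -0.15], TCP at [0.196, -0.541, 0.172] pointing down, gripper open.
Joint ranges: [-2.73, 2.73], [-0.86, 2.22], [0.23, 2.46], [-1.11, 4.25], [0.08, 2.63], [-2.82, 2.82]. Speed limits (rad/s): [2.79, 2.79, 3.14, 3.14, 3.14, 3.14].

### API

Orientations are given as a unit quaternion [w, x, y, z].
In Python, from station import monitor, imaging, order gives the robot as it stands.
- The arm moves only by the tool servo_tool, never from a script. Its argument "motion" is a list of rows, each a list of 3 entries, a list of its own where there are three numbers: the shift along the tool's x, y, z in m, then the turn, a rotation vector about the tool's x, y, z in degrees, then the closure in counts, from 0 (fully open) to 255 (shut). In form: [[[tx, ty, tz], [rx, ry, rz], gripper], ...]. A call has 1 to 5 rows; each row shifts and turns the commanded pose from where the row before left it, along the tool's axes as they then stand; what a row does not reach is not made up. A row lasts 1/12 s, in which the tool goes at most 41.7 mm and 7.16 degrees, less where a joint would pass 70% of its speed; a pose out of reach is approached as far as the arm can. A call with a gripper value outside its range is refused whole. The fingers move at their own pace and stop on an object; "newtons" is the grip in N (left out, the last holds). Time passes only in rows, so rows that do not move let the fingers close. It gives the time, the measured TCP pose, the force, the opening and the grip force at its end, in the units of the state.
- monitor.observe(): the state, without advancing time (a new reading comes with each control period).
- imaging.get_image(name): name is "side" or "top" or "wrist"; returns a dict with "frame" (420x560x3 uint8, red, green, blue), "vfov" (degrees; the focal length in pixels is half the picture's height over the tangent of half this angle, whatever the lens; pixels are square), "cx", "cy" (the principal point, pixels), "world_from_camera" (4x4, takes a point from camera to world coordinates); the wrist camera has in their place "mount" (4x4, takes a point from camera to tool coordinates, whose origin is the TCP and whose axes are the flange's). Camera axes: x right, y down, z forward; pixel columns grow to the right and rows downward; lengths in m; the calibration is good to about 2 mm. A picture is of the moment at which its call begins: read the wrist's pose just before it. There is no depth.
- order.finish_job(): hands the job in; it is judged then, once.
The state is a dict: "time": time; "joint_positions": joint angles; "joint_velocities": joint speeds; "joint_torque": joint torques, N m; "eef_pos": TCP position; "tcp_rot": TCP orientation; "force": force on the tool from outside, world axes, zero at the start; "wrist_torque": the same for the moment, N m; "finger_gap": finger opening in m; "grasp_force": force on a finger pad.
Only numpy, scipy, OpenCV 4.12 (cv2) and the standard library are available. Lean on these libraries where they do the work, as an engineer would, in place of code of your own. Each camera call takes 0.05 s, during which the arm holds its last target. There are 200 camera calls.

### The job

Before you file anything, try the black thumb pads of the tag holders to find the one whose spring is still firm; the other two are tired. Then tuck the loose white job tag under the arm of the firm holder and push it fully home against the back stop, lying flat on the bed, and let go. Leave the other things on the counter where they are.

Things in the scene. Friction and masses are not known exactly. Their poses are not given: they have to be found in the camera images.
- tag: rigid job tag of smooth white plastic with a metal plate on top, 90 (x) x 56 (y) x 8 (z) mm, about 60 g, both ends alike; origin at the centre of its underside, z up. It lies loose on the counter to the left of the holders.
- holder_p: grey tag holder 167 x 72 mm, one of three alike in a row, 95 mm apart, mouths to the robot. Origin: underside, below the centre of a tag fully home (tag's origin then at x=0, y=0, z=8 mm here). x points inwards, z up. Bed at z=8, front edge x=-45, between rails (60 mm apart, 20 high, flared over the front 15 mm), and goes on as a tongue 32 wide to x=-79; back stop face at x=+45. Lengths in mm.
- holder_q: holder exactly like holder_p; all three are screwed to a plywood board 6 mm thick. One of the three holders has a firm spring and two have tired ones; this cannot be seen, and the place of each in the row varies. Pressing the thumb pad down takes about 5 N to start and 7 N at 4 mm where the spring is firm, 1 to 3 N where it is tired.
- holder_r: holder exactly like holder_p. A tag under the arm is held down with about 4.5 N by the firm spring and 1 to 1.5 N by a tired one. Pushing a tag in under the firm arm takes 8 to 20 N.
- clamp_p: sprung steel arm of holder_p, 44 wide; origin on its hinge pin, at x=80, z=22 in the holder's frame, axes as the holder's at rest. Its jaw bar, 47 in front of the pin, rests 1.5 above the bed; before it a lip turns up at 16 degrees to a free edge at holder x=-2, 12 above the bed: a tag pushed in along the bed lifts the arm. Black thumb pad 20 x 44 behind the pin: see clamp_q.
- clamp_q: arm of holder_q, like clamp_p. Thumb pad of each arm: its centre lies 32 behind the pin (holder x=112, y=0) and its top 5.5 above the pin (holder z=27.5); pressing it down by up to 10 lifts the jaw, and the spring brings it back.
- clamp_r: arm of holder_r, like clamp_p, with its thumb pad as told at clamp_q.
- relay_box: small carton, 41 x 50 x 36 mm, bystander; origin at its underside
- glue_stick: upright glue stick, 26 mm thick, 82 mm high, bystander; origin at its underside
Things that resemble listed ones, but are neither listed nor needed, are in the scene too. Of the things that look like the tag, the smaller one is meant.

How it is judged:
By the outcome, as a careful person would: the job done as asked, in the order asked, and still so for the second after the job is handed in, with the robot touching nothing.
It also fails if it takes over 72 s, if anything falls off the work surface, if the arm or the gripper's body presses on something with over 40 N, if the wrist force passes 120 N, or if a joint passes its speed limit or range.

## Working session

There is one attempt and no reset: what is moved stays moved. The work goes in short steps, Python scripts to look and compute and a tool call to move; the robot and the scene stay as the last step left them, time stands still between calls to the robot, and variables do not carry over. Pictures are saved under pics/ and viewed, at most 10 in all, crops included, and the job is handed in when it is done.

Besides the shell and the picture viewer there is one more tool, called after "Request:" in YAML: its name, and indented under it one key for each argument. servo_tool: Moves the arm, as the interface text tells. Its arguments: {"type":"object","properties":{"motion":{"type":"array"},"newtons":{"type":"number"}},"required":["motion"]}

```bash
mkdir -p pics; cat > h.py <<'E'
import numpy as np, cv2
from station import monitor, imaging, order
from scipy.spatial.transform import Rotation as R
def snap(name,fn=None):
    s=monitor.observe(); d=imaging.get_image(name)
    if name=='wrist':
        T=np.eye(4); q=s['tcp_rot']; T[:3,:3]=R.from_quat([q[1],q[2],q[3],q[0]]).as_matrix(); T[:3,3]=s['eef_pos']
        d['world_from_camera']=T@np.array(d['mount'])
    if fn: cv2.imwrite('pics/'+fn,d['frame'][:,:,::-1])
    return d
def ray(d,u,v,z):
    f=210/np.tan(np.radians(d['vfov']/2)); T=np.array(d['world_from_camera'])
    r=T[:3,:3]@np.array([(u-d['cx'])/f,(v-d['cy'])/f,1]); o=T[:3,3]
    return o+r*(z-o[2])/r[2]
E
python3 - <<'E'
from h import *
import pickle
a=snap('top','t1.png'); b=snap('side','s1.png')
pickle.dump((a,b),open('v.pkl','wb'))
for d in(a,b): print(d['vfov'],d['cx'],d['cy'],np.round(d['world_from_camera'],3))
print(monitor.observe())
E
```

```text
55.500472871857035 279.8645071421289 204.4553212304294 [[ 2.400e-02 -9.980e-01  6.300e-02  3.320e-01]
 [-1.000e+00 -2.400e-02 -1.000e-03 -1.160e-01]
 [ 3.000e-03 -6.300e-02 -9.980e-01  1.014e+00]
 [ 0.000e+00  0.000e+00  0.000e+00  1.000e+00]]
54.40536397842422 277.1030744421425 209.6428767988737 [[ 0.966  0.154 -0.207  0.586]
 [ 0.258 -0.593  0.763 -0.869]
 [-0.005 -0.79  -0.613  0.656]
 [ 0.     0.     0.     1.   ]]
{'time': 0.1, 'joint_positions': array([-1.37351033e+00,  2.07295439e-01,  1.54279926e+00,  4.84626084e-06,
        1.39347864e+00, -1.50483153e-01]), 'joint_velocities': array([ 0.00071906, -0.00101957, -0.0056615 , -0.00016643, -0.00051498,
        0.00078682]), 'joint_torque': array([-1.28081680e-03, -3.71868753e+01, -2.82292199e+01,  7.00468803e-02,
        3.11625539e-02, -4.83774045e-05]), 'eef_pos': array([ 0.19580599, -0.53980249,  0.17093493]), 'tcp_rot': array([-9.90130712e-04,  9.84919722e-01,  1.73009133e-01, -2.07893318e-05]), 'force': array([ 0.60633779, -0.38468912, -0.18008927]), 'wrist_torque': array([0.01816951, 0.01544124, 0.03577584]), 'grasp_force': 0.0, 'finger_gap': 0.0939001644344611}
```

View pics/t1.png

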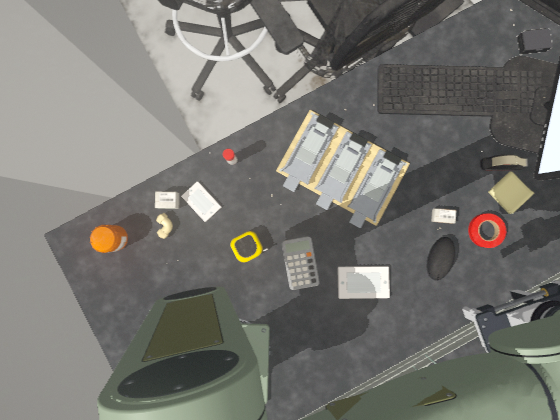

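View pics/s1.png

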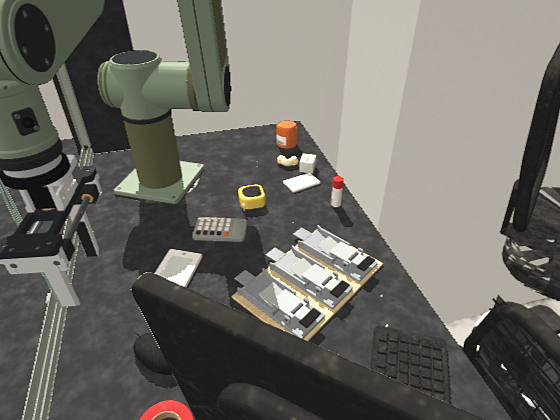

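The top view shows the three holders at about (311,147), (343,168), (377,187), with tongues to the lower left. The tag is at (202,201), with the box beside it at (167,199), the glue stick at (230,156) and the larger decoy at (364,282). I'll enlarge it.

```bash
python3 - <<'E'
from h import *
import pickle
a,b=pickle.load(open('v.pkl','rb'))
im=a['frame'][100:240,140:420,::-1]
cv2.imwrite('pics/t2.png',cv2.resize(im,None,fx=2.85,fy=2.85,interpolation=cv2.INTER_CUBIC))
g=cv2.cvtColor(a['frame'],cv2.COLOR_RGB2GRAY)
m=(g>150).astype(np.uint8)
cs,_=cv2.findContours(m,cv2.RETR_EXTERNAL,cv2.CHAIN_APPROX_NONE)
for c in cs:
    r=cv2.minAreaRect(c)
    (u,v)=r[0]
    if cv2.contourArea(c)>100 and v>170:
        B=np.array([ray(a,*p,.008)[:2] for p in cv2.boxPoints(r)])
        print(np.round(r[0]),np.round(ray(a,u,v,.008),3),np.round(B,3).tolist(),np.round(np.linalg.norm(B[1]-B[0]),3),np.round(np.linalg.norm(B[2]-B[1]),3))
E
```

```text
[152. 410.] [-0.114  0.184  0.008] [[-0.094, 0.318], [-0.089, 0.052], [-0.134, 0.05], [-0.14, 0.316]] 0.267 0.045
[542. 387.] [-0.039 -0.772  0.008] [[0.037, -0.73], [0.039, -0.817], [-0.114, -0.814], [-0.116, -0.728]] 0.087 0.154
[537. 351.] [ 0.048 -0.763  0.008] [[0.054, -0.708], [0.061, -0.817], [0.043, -0.818], [0.036, -0.709]] 0.11 0.018
[424. 346.] [ 0.054 -0.483  0.008] [[0.064, -0.326], [0.155, -0.605], [0.043, -0.639], [-0.046, -0.363]] 0.293 0.117
[522. 317.] [ 0.13  -0.726  0.008] [[0.137, -0.689], [0.155, -0.756], [0.124, -0.764], [0.106, -0.696]] 0.07 0.031
[364. 282.] [ 0.206 -0.331  0.008] [[0.242, -0.267], [0.248, -0.394], [0.171, -0.396], [0.165, -0.269]] 0.127 0.077
[291. 275.] [ 0.219 -0.15   0.008] [[0.251, -0.133], [0.255, -0.153], [0.187, -0.166], [0.184, -0.146]] 0.02 0.069
[246. 247.] [ 0.287 -0.035  0.008] [[0.301, 0.01], [0.332, -0.049], [0.274, -0.081], [0.243, -0.021]] 0.067 0.066
[102. 238.] [0.299 0.328 0.008] [[0.297, 0.369], [0.341, 0.328], [0.302, 0.286], [0.258, 0.327]] 0.059 0.058
[164. 226.] [0.335 0.173 0.008] [[0.363, 0.195], [0.367, 0.158], [0.306, 0.151], [0.303, 0.187]] 0.037 0.061
[443. 216.] [ 0.377 -0.532  0.008] [[0.363, -0.5], [0.396, -0.503], [0.392, -0.564], [0.358, -0.56]] 0.034 0.061
[166. 200.] [0.401 0.17  0.008] [[0.422, 0.199], [0.424, 0.143], [0.381, 0.141], [0.379, 0.197]] 0.056 0.043
[201. 201.] [0.399 0.082 0.008] [[0.411, 0.135], [0.452, 0.094], [0.386, 0.03], [0.346, 0.071]] 0.058 0.092
[511. 193.] [ 0.44  -0.702  0.008] [[0.44, -0.645], [0.497, -0.701], [0.44, -0.759], [0.383, -0.702]] 0.081 0.081
[340. 171.] [ 0.484 -0.269  0.008] [[0.459, -0.093], [0.644, -0.187], [0.509, -0.445], [0.327, -0.349]] 0.207 0.291
```

View pics/t2.png

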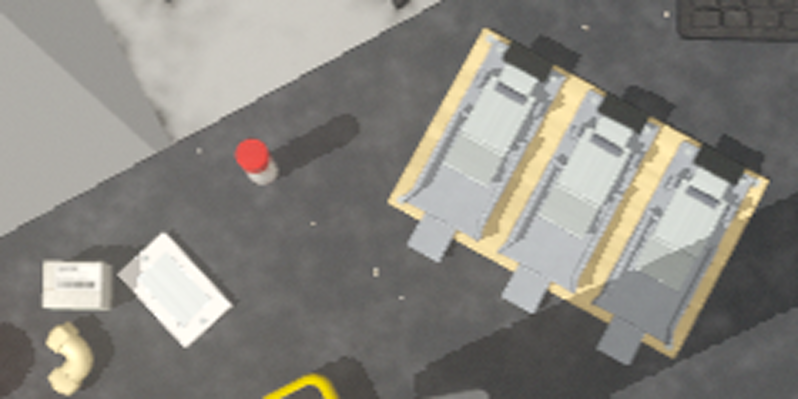

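The enlargement shows board corners at crop pixels (487,28), (768,180), (675,357), (390,200). Tongue ends are at about (422,257), (519,308), (614,359) and black pads at about (528,58), (623,110), (718,157).

```bash
python3 - <<'E'
from h import *
import pickle
a,b=pickle.load(open('v.pkl','rb'))
P=lambda u,v,z: ray(a,140+(u+.5)/2.85-.5,100+(v+.5)/2.85-.5,z)[:2]
C=[P(*p,.006) for p in [(487,28),(768,180),(675,357),(390,200)]]
print(np.round(C,4).tolist(), [np.linalg.norm(C[i]-C[i-1]).round(3) for i in range(4)])
for t,p in zip([(422,257),(519,308),(614,359)],[(528,58),(623,110),(718,157)]):
    A=P(*t,.014);B=P(*p,.0335); d=B-A;L=np.linalg.norm(d);d/=L
    print(A.round(4),B.round(4),L.round(4),'yaw',np.degrees(np.arctan2(d[1],d[0])).round(1),'origin',(A+.079*d).round(4))
v=(C[0]-C[3]);print(np.degrees(np.arctan2(v[1],v[0])));v=(C[1]-C[2]);print(np.degrees(np.arctan2(v[1],v[0])))
v=(C[0]-C[1]);print(np.degrees(np.arctan2(v[1],v[0]))-90);v=(C[3]-C[2]);print(np.degrees(np.arctan2(v[1],v[0]))-90)
E
```

```text
[[0.6422, -0.191], [0.51, -0.4451], [0.3498, -0.3632], [0.4838, -0.1074]] [np.float64(0.179), np.float64(0.286), np.float64(0.18), np.float64(0.289)]
[ 0.4326 -0.1369] [ 0.6079 -0.2254] 0.1964 yaw -26.8 origin [ 0.5031 -0.1725]
[ 0.3895 -0.2234] [ 0.5638 -0.3092] 0.1943 yaw -26.2 origin [ 0.4604 -0.2583]
[ 0.3466 -0.3076] [ 0.5243 -0.3925] 0.1969 yaw -25.5 origin [ 0.4179 -0.3417]
-27.850622457752387
-27.085057075790978
-27.481971901844283
-27.645676586382187
```

Request:
servo_tool:
  motion:
    - [[0,0,0],[0,0,6.8],255]
    - [[0,0,0],[0,0,6.8],255]
    - [[0,0,0],[0,0,6.8],255]
    - [[0,0,0],[0,0,6.8],255]
    - [[0,0,0],[0,0,6.8],255]

```text
time: 0.52
eef_pos: [0.1959, -0.54, 0.1713]
tcp_rot: [-0.001, 0.992, -0.125, -0.0]
force: [-0.0, -0.6, -0.2]
finger_gap: 0.0641
grasp_force: 0.0
```

Request:
servo_tool:
  motion:
    - [[0,0,0],[0,0,6.8],255]
    - [[0,0,0],[0,0,6.6],255]
    - [[0.02,-0.025,0],[0,0,0],255]
    - [[0.022,-0.028,0],[0,0,0],255]
    - [[0.022,-0.028,0],[0,0,0],255]

```text
time: 0.93
eef_pos: [0.2904, -0.4976, 0.1713]
tcp_rot: [-0.0, 0.971, -0.239, -0.0]
force: [0.4, -1.1, -0.2]
finger_gap: 0.0306
grasp_force: 0.0
```

Request:
servo_tool:
  motion:
    - [[0.022,-0.028,0],[0,0,0],255]
    - [[0.022,-0.028,0],[0,0,0],255]
    - [[0.022,-0.028,0],[0,0,0],255]
    - [[0.022,-0.028,0],[0,0,0],255]
    - [[0,0,0],[0,0,0],255]

```text
time: 1.35
eef_pos: [0.425, -0.4357, 0.1713]
tcp_rot: [-0.001, 0.972, -0.234, 0.001]
force: [-0.2, -0.4, -0.3]
finger_gap: 0.0008
grasp_force: 0.0
```

```bash
python3 - <<'E'
from h import *
import pickle
d=snap('wrist','w1.png'); pickle.dump(d,open('w1.pkl','wb'))
print(monitor.observe()['eef_pos'],np.round(d['mount'],3),d['vfov'])
E
```

```text
[ 0.42220821 -0.43728466  0.1711996 ] [[ 0.001 -0.973 -0.231  0.067]
 [ 1.     0.001  0.001  0.001]
 [-0.    -0.231  0.973 -0.213]
 [ 0.     0.     0.     1.   ]] 69.33495405783371
```

View pics/w1.png

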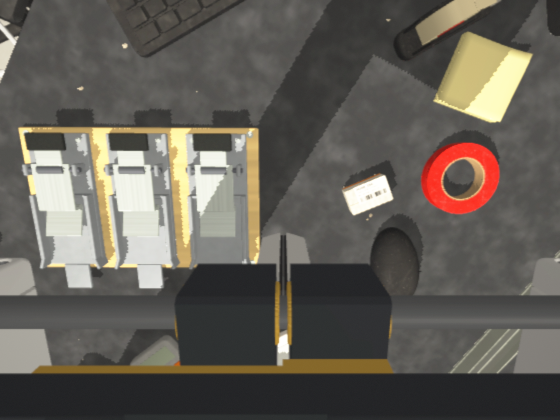

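The wrist view shows the black pads at (45,142), (128,142), (212,142) and tongue ends at (80,288), (151,288).

```bash
python3 - <<'E'
from h import *
import pickle
d=pickle.load(open('w1.pkl','rb'))
f=d['frame'];g=f.max(axis=2)
for u0,u1 in((24,68),(106,150),(190,234)):
    m=np.zeros_like(g);m[130:156,u0:u1]=(g[130:156,u0:u1]<35)
    r=cv2.boundingRect(m); c=(r[0]+r[2]/2-.5,r[1]+r[3]/2-.5)
    print(r,ray(d,*c,.033).round(4))
print([ray(d,u,288,.014).round(4) for u in (80,151)])
for c in [(20,128),(259,128),(261,267)]: print(ray(d,*c,.006).round(4))
E
```

```text
(0, 0, 0, 0) [ 0.7389 -0.2702  0.033 ]
(0, 0, 0, 0) [ 0.7389 -0.2702  0.033 ]
(0, 0, 0, 0) [ 0.7389 -0.2702  0.033 ]
[array([ 0.4332, -0.1353,  0.014 ]), array([ 0.39  , -0.2201,  0.014 ])]
[ 0.6386 -0.1886  0.006 ]
[ 0.5073 -0.4457  0.006 ]
[ 0.3471 -0.3633  0.006 ]
```

Request:
servo_tool:
  motion:
    - [[0.021,-0.028,0],[0,0,0],255]
    - [[0.021,-0.028,0],[0,0,0],255]
    - [[0.021,-0.028,0.03],[0,0,0],255]
    - [[0,0,0.035],[0,0,0],255]
    - [[0,0,0.035],[0,0,0],255]

```text
time: 1.82
eef_pos: [0.5128, -0.396, 0.0748]
tcp_rot: [0.001, 0.972, -0.237, 0.001]
force: [-0.4, -0.3, -0.7]
finger_gap: 0.0003
grasp_force: 0.0
```

Request:
servo_tool:
  motion:
    - [[0,0,0.02],[0,0,0],255]
    - [[0,0,0.006],[0,0,0],255]
    - [[0,0,0],[0,0,0],255]

```text
time: 2.07
eef_pos: [0.5088, -0.3945, 0.0459]
tcp_rot: [-0.001, 0.971, -0.238, -0.003]
force: [0.3, -0.1, 0.8]
finger_gap: 0.0005
grasp_force: 0.0
```

Request:
servo_tool:
  motion:
    - [[0.006,-0.006,0.004],[0,0,0],255]
    - [[0,0,0.004],[0,0,0],255]
    - [[0,0,0],[0,0,0],255]

```text
time: 2.32
eef_pos: [0.5207, -0.3939, 0.0423]
tcp_rot: [0.001, 0.971, -0.237, 0.001]
force: [-0.8, -0.1, -0.5]
finger_gap: 0.0007
grasp_force: 0.0
```

Request:
servo_tool:
  motion:
    - [[0,0,0.003],[0,0,0],255]
    - [[0,0,0.002],[0,0,0],255]
    - [[0,0,0],[0,0,0],255]

```text
time: 2.57
eef_pos: [0.5195, -0.3929, 0.0359]
tcp_rot: [0.0, 0.971, -0.237, 0.0]
force: [0.3, 1.1, 0.4]
finger_gap: 0.0002
grasp_force: 0.0
```

Request:
servo_tool:
  motion:
    - [[0,0,0.002],[0,0,0],255]
    - [[0,0,0],[0,0,0],255]
    - [[0,0,0],[0,0,0],255]

```text
time: 2.82
eef_pos: [0.5194, -0.3928, 0.0337]
tcp_rot: [-0.0, 0.971, -0.237, -0.0]
force: [-0.2, 0.0, -0.4]
finger_gap: 0.0006
grasp_force: 0.0
```

Request:
servo_tool:
  motion:
    - [[0,0,0.002],[0,0,0],255]
    - [[0,0,0],[0,0,0],255]
    - [[0,0,0],[0,0,0],255]

```text
time: 3.07
eef_pos: [0.5194, -0.3928, 0.0316]
tcp_rot: [-0.0, 0.971, -0.237, -0.0]
force: [0.1, -0.4, 0.2]
finger_gap: 0.0005
grasp_force: 0.0
```

Request:
servo_tool:
  motion:
    - [[0,0,0.002],[0,0,0],255]
    - [[0,0,0],[0,0,0],255]
    - [[0,0,0],[0,0,0],255]

```text
time: 3.32
eef_pos: [0.5194, -0.3928, 0.0296]
tcp_rot: [-0.0, 0.971, -0.237, -0.0]
force: [-0.2, -0.1, -0.2]
finger_gap: 0.0005
grasp_force: 0.0
```

Request:
servo_tool:
  motion:
    - [[0,0,0.002],[0,0,0],255]
    - [[0,0,0],[0,0,0],255]
    - [[0,0,0],[0,0,0],255]

```text
time: 3.57
eef_pos: [0.5194, -0.3928, 0.0276]
tcp_rot: [-0.0, 0.971, -0.237, -0.0]
force: [0.5, -0.1, 0.9]
finger_gap: 0.0007
grasp_force: 0.0
```

Request:
servo_tool:
  motion:
    - [[0,0,0],[0,0,0],255]
    - [[0,0,0],[0,0,0],255]
    - [[0,0,0],[0,0,0],255]

```text
time: 3.82
eef_pos: [0.5196, -0.393, 0.0279]
tcp_rot: [0.0, 0.971, -0.237, 0.0]
force: [0.2, -0.1, -0.2]
finger_gap: 0.0006
grasp_force: 0.0
```

No contact force is showing, so I'll look from here.

```bash
python3 - <<'E'
from h import *
import pickle
d=snap('wrist','w2.png'); pickle.dump(d,open('w2.pkl','wb'))
a=snap('side');pickle.dump(a,open('s2.pkl','wb'))
im=a['frame'][210:350,220:400,::-1]
e=cv2.resize(im,(540,420),interpolation=cv2.INTER_CUBIC)
w=d['frame'][:,130:430,::-1]
cv2.imwrite('pics/c2.png',cv2.resize(np.hstack([w,e]),None,fx=.95,fy=.95))
E
```

```text
(no output)
```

View pics/c2.png

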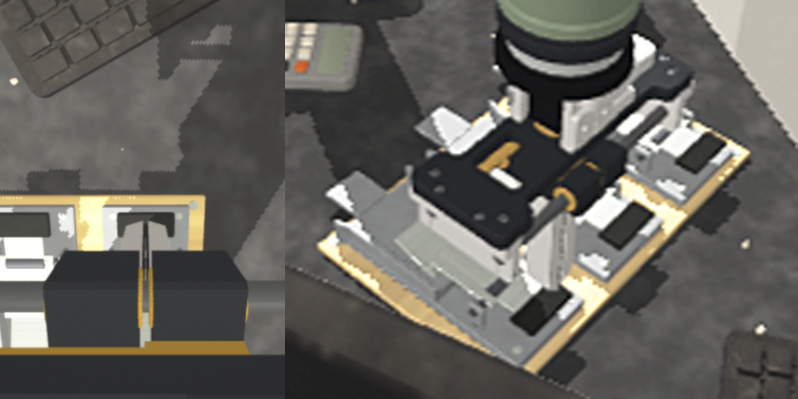

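```bash
python3 - <<'E'
from h import *
import pickle
a=pickle.load(open('s2.pkl','rb'));w=pickle.load(open('w2.pkl','rb'));w1=pickle.load(open('w1.pkl','rb'))
for x,y in((545,311),(625,224),(702,152)):
    print('side',[ray(a,(x/.95-300)/3+220,(y/.95)/3+210,z).round(4) for z in(.033,.028)])
for c in((45,142),(128,142),(212,142)): print('w1',ray(w1,*c,.033).round(4))
for x,y in((117,216),(175,216)):print('w2 pad corners',ray(w,x/.95+130,y/.95,.033).round(4))
# project TCP
for nm,d in(('side',a),('w2',w)):
    T=np.linalg.inv(np.array(d['world_from_camera']));f=210/np.tan(np.radians(d['vfov']/2))
    for P in([.5196,-.393,.0279,1],[.5196,-.393,.0479,1]):
        p=T@P;u,v=d['cx']+f*p[0]/p[2],d['cy']+f*p[1]/p[2];print(nm,u,v,'c2:',((u-220)*3+300)*.95 if nm=='side' else (u-130)*.95,((v-210)*3 if nm=='side' else v)*.95)
E
```

```text
side [array([ 0.5221, -0.3973,  0.033 ]), array([ 0.5216, -0.3935,  0.028 ])]
side [array([ 0.5618, -0.3108,  0.033 ]), array([ 0.5616, -0.3063,  0.028 ])]
side [array([ 0.6073, -0.2265,  0.033 ]), array([ 0.6075, -0.2213,  0.028 ])]
w1 [ 0.6024 -0.224   0.033 ]
w1 [ 0.5596 -0.3079  0.033 ]
w1 [ 0.5163 -0.3927  0.033 ]
w2 pad corners [ 0.5327 -0.3766  0.033 ]
w2 pad corners [ 0.5126 -0.4154  0.033 ]
side 310.2254623790159 318.7303977539607 c2: 542.1425677801952 309.88163359878797
side 310.7094166991258 311.8980515083638 c2: 543.5218375925086 290.40944679883677
w2 281.9391581437514 230.74417988133416 c2: 144.34220023656383 219.20697088726743
w2 281.86179525214857 239.6544860695595 c2: 144.26870548954113 227.67176176608152
```

Request:
servo_tool:
  motion:
    - [[0,0,0.002],[0,0,0],255]
    - [[0,0,0],[0,0,0],255]
    - [[0,0,0],[0,0,0],255]

```text
time: 4.17
eef_pos: [0.5194, -0.3928, 0.0256]
tcp_rot: [-0.0, 0.971, -0.237, -0.0]
force: [-0.1, -0.3, 0.6]
finger_gap: 0.0003
grasp_force: 0.0
```

```bash
python3 - <<'E'
from h import *
F=[]
for i in range(3):
    d=snap('side'); F.append(monitor.observe()['force'][2])
print(np.round(F,2),monitor.observe()['eef_pos'])
im=d['frame'][240:345,260:365,::-1]
cv2.imwrite('pics/c3.png',cv2.resize(im,None,fx=5,fy=5,interpolation=cv2.INTER_CUBIC))
E
```

```text
[-0.88  0.25  0.9 ] [ 0.51957534 -0.39286947  0.02579283]
```

View pics/c3.png

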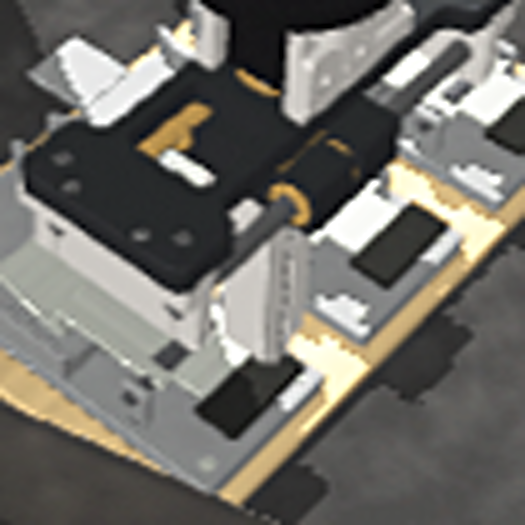

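```bash
python3 - <<'E'
from h import *
import pickle
for n in('w1','w2'):
    d=pickle.load(open(n+'.pkl','rb'));T=np.linalg.inv(np.array(d['mount']));f=210/np.tan(np.radians(d['vfov']/2))
    for z in(0,-.01,-.02):
        for y in(0,.0125):
            p=T@[0.008,y,z,1];print(n,z,y,d['cx']+f*p[0]/p[2],d['cy']+f*p[1]/p[2])
w=pickle.load(open('w1.pkl','rb'))['frame'][220:290,235:330,::-1]
w2=pickle.load(open('w2.pkl','rb'))['frame'][205:275,235:330,::-1]
cv2.imwrite('pics/c4.png',cv2.resize(np.hstack([w,w2]),None,fx=4,fy=4,interpolation=cv2.INTER_NEAREST))
E
```

```text
w1 0 0 281.8839853958525 220.24359328357116
w1 0 0.0125 299.0501894959059 220.26217025959858
w1 -0.01 0 281.843812080031 224.05109216189885
w1 -0.01 0.0125 299.80013035982375 224.07040669085183
w1 -0.02 0 281.7997620779902 228.22601100867388
w1 -0.02 0.0125 300.622437452662 228.24612237630538
w2 0 0 281.8809631072976 220.249986487038
w2 0 0.0125 299.0472488052007 220.2685570255585
w2 -0.01 0 281.8406730422522 224.0577247770889
w2 -0.01 0.0125 299.79708165612993 224.07703222349357
w2 -0.02 0 281.79649499877615 228.2329085980558
w2 -0.02 0.0125 300.6192707905712 228.25301214041843
```

View pics/c4.png

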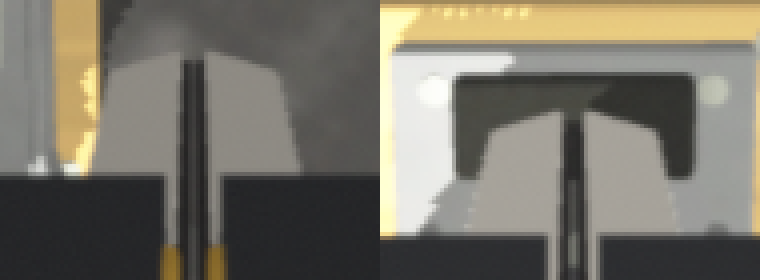

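Request:
servo_tool:
  motion:
    - [[0,0,0.001],[0,0,0],255]
    - [[0,0,0],[0,0,0],255]

```text
time: 4.48
eef_pos: [0.5195, -0.3928, 0.0247]
tcp_rot: [-0.0, 0.971, -0.237, -0.0]
force: [-0.2, -0.3, 0.4]
finger_gap: 0.0006
grasp_force: 0.0
```

Request:
servo_tool:
  motion:
    - [[0,0,0.001],[0,0,0],255]
    - [[0,0,0],[0,0,0],255]

```text
time: 4.65
eef_pos: [0.5194, -0.3928, 0.0236]
tcp_rot: [-0.0, 0.971, -0.237, -0.0]
force: [0.6, -0.5, -0.6]
finger_gap: 0.0004
grasp_force: 0.0
```

Request:
servo_tool:
  motion:
    - [[0,0,0.001],[0,0,0],255]
    - [[0,0,0],[0,0,0],255]

```text
time: 4.82
eef_pos: [0.5195, -0.3928, 0.0226]
tcp_rot: [-0.0, 0.971, -0.237, -0.0]
force: [1.0, 0.5, -0.6]
finger_gap: 0.0006
grasp_force: 0.0
```

Request:
servo_tool:
  motion:
    - [[0,0,0.001],[0,0,0],255]
    - [[0,0,0],[0,0,0],255]

```text
time: 4.98
eef_pos: [0.5195, -0.3928, 0.0216]
tcp_rot: [-0.0, 0.971, -0.237, -0.0]
force: [0.3, -0.1, 0.2]
finger_gap: 0.0005
grasp_force: 0.0
```

The fingers really end short of the reported TCP, so I'll keep going down step by step.

Request:
servo_tool:
  motion:
    - [[0,0,0.002],[0,0,0],255]
    - [[0,0,0],[0,0,0],255]
    - [[0,0,0],[0,0,0],255]

```text
time: 5.23
eef_pos: [0.5194, -0.3928, 0.0196]
tcp_rot: [-0.0, 0.971, -0.237, -0.0]
force: [-0.1, 0.6, -0.3]
finger_gap: 0.0007
grasp_force: 0.0
```

Request:
servo_tool:
  motion:
    - [[0,0,0.002],[0,0,0],255]
    - [[0,0,0],[0,0,0],255]
    - [[0,0,0],[0,0,0],255]

```text
time: 5.48
eef_pos: [0.5194, -0.3928, 0.0176]
tcp_rot: [-0.0, 0.971, -0.237, -0.0]
force: [-0.4, 0.5, 1.5]
finger_gap: 0.0006
grasp_force: 0.0
```

Request:
servo_tool:
  motion:
    - [[0,0,0.002],[0,0,0],255]
    - [[0,0,0],[0,0,0],255]
    - [[0,0,0],[0,0,0],255]

```text
time: 5.73
eef_pos: [0.5194, -0.3928, 0.0156]
tcp_rot: [-0.0, 0.971, -0.237, -0.0]
force: [-0.5, -0.1, -0.2]
finger_gap: 0.0006
grasp_force: 0.0
```

Request:
servo_tool:
  motion:
    - [[0,0,0.002],[0,0,0],255]
    - [[0,0,0],[0,0,0],255]
    - [[0,0,0],[0,0,0],255]

```text
time: 5.98
eef_pos: [0.5194, -0.3928, 0.0136]
tcp_rot: [-0.0, 0.971, -0.237, -0.0]
force: [-0.3, -0.4, 0.4]
finger_gap: 0.0006
grasp_force: 0.0
```

Request:
servo_tool:
  motion:
    - [[0,0,0.002],[0,0,0],255]
    - [[0,0,0],[0,0,0],255]
    - [[0,0,0],[0,0,0],255]

```text
time: 6.23
eef_pos: [0.5194, -0.3928, 0.0116]
tcp_rot: [-0.0, 0.971, -0.237, -0.0]
force: [0.3, 0.3, -0.0]
finger_gap: 0.0003
grasp_force: 0.0
```

Request:
servo_tool:
  motion:
    - [[0,0,0.002],[0,0,0],255]
    - [[0,0,0],[0,0,0],255]
    - [[0,0,0],[0,0,0],255]

```text
time: 6.48
eef_pos: [0.5194, -0.3928, 0.0096]
tcp_rot: [-0.0, 0.971, -0.237, -0.0]
force: [0.5, -0.1, 0.1]
finger_gap: 0.0
grasp_force: 0.0
```

Request:
servo_tool:
  motion:
    - [[0,0,0.002],[0,0,0],255]
    - [[0,0,0],[0,0,0],255]
    - [[0,0,0],[0,0,0],255]

```text
time: 6.73
eef_pos: [0.5194, -0.3928, 0.0076]
tcp_rot: [-0.0, 0.971, -0.237, -0.0]
force: [-0.3, 0.3, 0.4]
finger_gap: 0.0008
grasp_force: 0.0
```

Request:
servo_tool:
  motion:
    - [[0,0,0.002],[0,0,0],255]
    - [[0,0,0],[0,0,0],255]
    - [[0,0,0],[0,0,0],255]

```text
time: 6.98
eef_pos: [0.5194, -0.3928, 0.0056]
tcp_rot: [-0.0, 0.971, -0.237, -0.0]
force: [-0.7, 0.3, -0.2]
finger_gap: 0.0004
grasp_force: 0.0
```

```bash
python3 - <<'E'
from h import *
import pickle
F=[]
for i in range(4):
    d=snap('side'); F.append(monitor.observe()['force'][2])
print(np.round(F,2),monitor.observe()['eef_pos'])
w=snap('wrist'); pickle.dump((d,w),open('v5.pkl','wb'))
e=cv2.resize(d['frame'][270:345,280:360,::-1],(448,420),interpolation=cv2.INTER_CUBIC)
x=cv2.resize(w['frame'][195:275,240:325,::-1],(340,320),interpolation=cv2.INTER_NEAREST)
x=cv2.copyMakeBorder(x,0,100,0,0,0)
cv2.imwrite('pics/c5.png',np.hstack([e,x]))
E
```

```text
[ 0.07  0.2   0.49 -0.32] [ 0.51958798 -0.39292696  0.00589215]
```

View pics/c5.png

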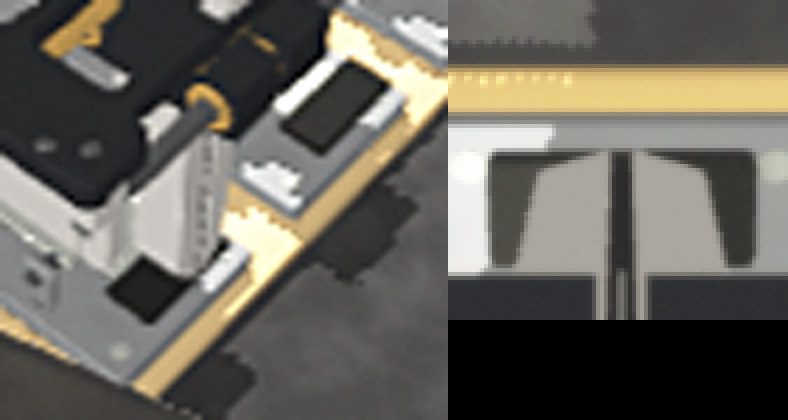

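Request:
servo_tool:
  motion:
    - [[0,0,0.002],[0,0,0],255]
    - [[0,0,0],[0,0,0],255]
    - [[0,0,0],[0,0,0],255]

```text
time: 7.48
eef_pos: [0.5194, -0.3927, 0.0036]
tcp_rot: [-0.0, 0.971, -0.237, -0.0]
force: [-0.8, -0.0, -0.4]
finger_gap: 0.0009
grasp_force: 0.0
```

Request:
servo_tool:
  motion:
    - [[0,0,0.002],[0,0,0],255]
    - [[0,0,0],[0,0,0],255]
    - [[0,0,0],[0,0,0],255]

```text
time: 7.73
eef_pos: [0.5194, -0.3927, 0.0016]
tcp_rot: [-0.0, 0.971, -0.237, -0.0]
force: [0.2, 0.8, 1.2]
finger_gap: 0.0005
grasp_force: 0.0
```

Request:
servo_tool:
  motion:
    - [[0,0,0.002],[0,0,0],255]
    - [[0,0,0],[0,0,0],255]
    - [[0,0,0],[0,0,0],255]

```text
time: 7.98
eef_pos: [0.5198, -0.3932, 0.0002]
tcp_rot: [0.0, 0.971, -0.237, 0.0]
force: [0.1, -0.6, 1.9]
finger_gap: 0.0004
grasp_force: 0.7
```

Request:
servo_tool:
  motion:
    - [[0,0,0.001],[0,0,0],255]
    - [[0,0,0],[0,0,0],255]
    - [[0,0,0],[0,0,0],255]

```text
time: 8.23
eef_pos: [0.52, -0.3932, -0.0008]
tcp_rot: [0.0, 0.971, -0.237, 0.0]
force: [0.3, -0.7, 1.8]
finger_gap: 0.0003
grasp_force: 0.9
```

Contact starts at about TCP z 0.001, so the fingertips sit about 33 mm above the TCP. I'll press deeper.

Request:
servo_tool:
  motion:
    - [[0,0,0.002],[0,0,0],255]
    - [[0,0,0],[0,0,0],255]
    - [[0,0,0],[0,0,0],255]

```text
time: 8.48
eef_pos: [0.5201, -0.3933, -0.0029]
tcp_rot: [0.0, 0.971, -0.237, 0.001]
force: [1.7, -1.6, 2.1]
finger_gap: 0.0002
grasp_force: 1.1
```

Request:
servo_tool:
  motion:
    - [[0,0,0.001],[0,0,0],255]
    - [[0,0,0],[0,0,0],255]
    - [[0,0,0],[0,0,0],255]

```text
time: 8.73
eef_pos: [0.52, -0.3933, -0.0039]
tcp_rot: [0.0, 0.971, -0.237, 0.001]
force: [2.6, -0.9, 1.6]
finger_gap: 0.0003
grasp_force: 1.2
```

Request:
servo_tool:
  motion:
    - [[0,0,0],[0,0,0],255]
    - [[0,0,0],[0,0,0],255]
    - [[0,0,0],[0,0,0],255]

```text
time: 8.98
eef_pos: [0.5199, -0.3932, -0.004]
tcp_rot: [0.0, 0.971, -0.237, 0.0]
force: [2.2, -1.0, 1.5]
finger_gap: 0.0007
grasp_force: 1.3
```

Request:
servo_tool:
  motion:
    - [[0,0,-0.025],[0,0,0],255]
    - [[-0.0015,-0.031,0],[0,0,0],255]
    - [[-0.0015,-0.031,0],[0,0,0],255]
    - [[0,-0.032,0],[0,0,0],255]
    - [[0,0,0],[0,0,0],255]

```text
time: 9.4
eef_pos: [0.5602, -0.3016, 0.0194]
tcp_rot: [-0.002, 0.972, -0.235, -0.002]
force: [0.1, 0.6, -0.4]
finger_gap: 0.0005
grasp_force: 0.0
```

Request:
servo_tool:
  motion:
    - [[0,0,0.012],[0,0,0],255]
    - [[0,0,0],[0,0,0],255]
    - [[0,0,0],[0,0,0],255]
    - [[0,0,0],[0,0,0],255]

```text
time: 9.73
eef_pos: [0.5589, -0.3088, 0.0078]
tcp_rot: [-0.0, 0.971, -0.238, -0.001]
force: [-0.3, -0.6, 0.6]
finger_gap: 0.0007
grasp_force: 0.0
```

Well placed over the middle pad.

Request:
servo_tool:
  motion:
    - [[0,0,0.004],[0,0,0],255]
    - [[0,0,0.003],[0,0,0],255]
    - [[0,0,0],[0,0,0],255]
    - [[0,0,0],[0,0,0],255]

```text
time: 10.07
eef_pos: [0.5598, -0.3083, 0.0015]
tcp_rot: [-0.0, 0.971, -0.238, -0.0]
force: [0.5, 0.0, 0.6]
finger_gap: 0.0006
grasp_force: 0.0
```

Request:
servo_tool:
  motion:
    - [[0,0,0.002],[0,0,0],255]
    - [[0,0,0],[0,0,0],255]
    - [[0,0,0],[0,0,0],255]

```text
time: 10.32
eef_pos: [0.5606, -0.3086, 0.0003]
tcp_rot: [0.0, 0.971, -0.237, 0.0]
force: [-0.2, -0.7, 1.7]
finger_gap: 0.0005
grasp_force: 0.7
```

Request:
servo_tool:
  motion:
    - [[0,0,0.002],[0,0,0],255]
    - [[0,0,0],[0,0,0],255]
    - [[0,0,0],[0,0,0],255]

```text
time: 10.57
eef_pos: [0.5609, -0.3087, -0.0017]
tcp_rot: [0.0, 0.971, -0.237, 0.001]
force: [0.9, -0.7, 2.4]
finger_gap: 0.0003
grasp_force: 1.0
```

Request:
servo_tool:
  motion:
    - [[0,0,0.001],[0,0,0],255]
    - [[0,0,0],[0,0,0],255]
    - [[0,0,0],[0,0,0],255]

```text
time: 10.82
eef_pos: [0.5609, -0.3086, -0.0028]
tcp_rot: [0.0, 0.971, -0.237, 0.001]
force: [1.5, -1.2, 2.3]
finger_gap: 0.0002
grasp_force: 1.3
```

Request:
servo_tool:
  motion:
    - [[0,0,-0.025],[0,0,0],255]
    - [[-0.001,-0.031,0],[0,0,0],255]
    - [[-0.001,-0.031,0],[0,0,0],255]
    - [[0,-0.032,0],[0,0,0],255]
    - [[0,0,0],[0,0,0],255]

```text
time: 11.23
eef_pos: [0.6026, -0.2176, 0.0209]
tcp_rot: [-0.002, 0.972, -0.235, -0.001]
force: [-0.5, 0.4, 0.4]
finger_gap: 0.0006
grasp_force: 0.0
```

Request:
servo_tool:
  motion:
    - [[0,0,0.012],[0,0,0],255]
    - [[0,0,0.004],[0,0,0],255]
    - [[0,0,0.003],[0,0,0],255]
    - [[0,0,0],[0,0,0],255]
    - [[0,0,0],[0,0,0],255]

```text
time: 11.65
eef_pos: [0.6009, -0.2246, 0.0021]
tcp_rot: [-0.0, 0.971, -0.238, -0.001]
force: [-1.0, 0.5, 0.3]
finger_gap: 0.0005
grasp_force: 0.0
```

Request:
servo_tool:
  motion:
    - [[0,0,0.002],[0,0,0],255]
    - [[0,0,0],[0,0,0],255]
    - [[0,0,0],[0,0,0],255]

```text
time: 11.9
eef_pos: [0.6017, -0.2242, 0.0009]
tcp_rot: [0.0, 0.971, -0.238, 0.0]
force: [-0.0, 0.2, -0.3]
finger_gap: 0.0005
grasp_force: 0.0
```

Request:
servo_tool:
  motion:
    - [[0,0,0.002],[0,0,0],255]
    - [[0,0,0],[0,0,0],255]
    - [[0,0,0],[0,0,0],255]

```text
time: 12.15
eef_pos: [0.6022, -0.2243, 0.0002]
tcp_rot: [0.0, 0.971, -0.237, 0.0]
force: [-2.0, 0.5, 5.8]
finger_gap: 0.0004
grasp_force: 2.8
```

Request:
servo_tool:
  motion:
    - [[0,0,0.001],[0,0,0],255]
    - [[0,0,0],[0,0,0],255]
    - [[0,0,0],[0,0,0],255]

```text
time: 12.4
eef_pos: [0.6023, -0.2244, -0.0004]
tcp_rot: [0.0, 0.971, -0.237, 0.001]
force: [-1.4, 0.3, 7.5]
finger_gap: 0.0006
grasp_force: 3.4
```

The left holder is firm: 5.8 to 7.5 N, against about 2 N for the others. Next I'll go to the tag, gripper opening on the way.

Request:
servo_tool:
  motion:
    - [[0,0,-0.035],[0,0,0],255]
    - [[0,0,-0.035],[0,0,0],255]
    - [[0,0,-0.03],[0,0,0],255]
    - [[-0.033,-0.015,0],[0,0,0],255]
    - [[-0.033,-0.015,0],[0,0,0],255]

```text
time: 12.82
eef_pos: [0.5602, -0.1687, 0.1016]
tcp_rot: [0.001, 0.971, -0.238, 0.004]
force: [0.2, 0.1, -0.9]
finger_gap: 0.0008
grasp_force: 0.0
```

Request:
servo_tool:
  motion:
    - [[-0.033,-0.015,0],[0,0,0],0]
    - [[-0.033,-0.015,0],[0,0,0],0]
    - [[-0.033,-0.015,0],[0,0,0],0]
    - [[-0.033,-0.015,0],[0,0,0],0]
    - [[-0.033,-0.015,0],[0,0,0],0]

```text
time: 13.23
eef_pos: [0.4441, -0.0229, 0.0979]
tcp_rot: [-0.0, 0.971, -0.238, 0.0]
force: [0.5, 0.3, 1.1]
finger_gap: 0.0305
grasp_force: 0.0
```

Request:
servo_tool:
  motion:
    - [[-0.033,-0.015,0],[0,0,0],0]
    - [[-0.033,-0.015,0],[0,0,0],0]
    - [[-0.033,-0.015,0],[0,0,0],0]
    - [[0,0,0],[0,0,-7.1],0]
    - [[0,0,0],[0,0,-7.1],0]

```text
time: 13.65
eef_pos: [0.3769, 0.0631, 0.0978]
tcp_rot: [-0.0, 0.994, -0.111, 0.0]
force: [-0.8, -0.5, 0.4]
finger_gap: 0.0637
grasp_force: 0.0
```

Request:
servo_tool:
  motion:
    - [[0,0,0],[0,0,-7.1],0]
    - [[0,0,0],[0,0,-7.1],0]
    - [[0,0,0],[0,0,-7.1],0]
    - [[0,0,0],[0,0,-7.1],0]
    - [[0,0,0],[0,0,-7.1],0]

```text
time: 14.07
eef_pos: [0.3784, 0.0616, 0.098]
tcp_rot: [0.0, 0.981, 0.196, 0.0]
force: [0.0, -1.0, -0.4]
finger_gap: 0.0933
grasp_force: 0.0
```

Request:
servo_tool:
  motion:
    - [[0,0,0],[0,0,-7.1],0]
    - [[0,0,0],[0,0,-7.1],0]
    - [[0,0,0],[0,0,-7.1],0]
    - [[0,0,0],[0,0,0],0]
    - [[0,0,0],[0,0,0],0]

```text
time: 14.48
eef_pos: [0.3784, 0.0615, 0.098]
tcp_rot: [0.0, 0.929, 0.369, 0.0]
force: [-0.2, 0.4, -0.4]
finger_gap: 0.0939
grasp_force: 0.0
```

```bash
python3 - <<'E'
from h import *
import pickle
s=monitor.observe();print(s['eef_pos'],2*np.degrees(np.arctan2(s['tcp_rot'][2],s['tcp_rot'][1])),s['joint_positions'].round(2),s['finger_gap'])
d=snap('wrist','w6.png');pickle.dump(d,open('w6.pkl','wb'))
a,_=pickle.load(open('v.pkl','rb'));print('glue',ray(a,228.8,153.7,.082))
E
```

```text
[0.37836068 0.0615309  0.09797219] 43.348691176929286 [-0.07 -0.14  2.06 -0.    1.22  0.75] 0.0938780733174137
glue [0.50805289 0.00541278 0.082     ]
```

View pics/w6.png

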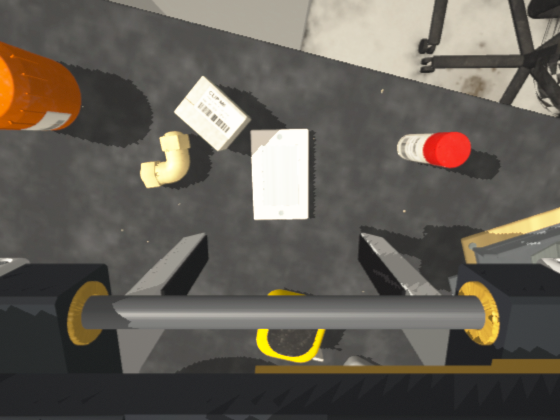

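The wrist view shows the tag with corners near (252,130), (308,129), (307,219), (255,219), and the fingertips at (206,236) and (361,236).

```bash
python3 - <<'E'
from h import *
import pickle
d=pickle.load(open('w6.pkl','rb'))
g=d['frame'].min(axis=2); m=np.zeros_like(g)
m[122:226,246:316]=g[122:226,246:316]>115
cs,_=cv2.findContours(m,cv2.RETR_EXTERNAL,cv2.CHAIN_APPROX_NONE)
c=max(cs,key=cv2.contourArea).reshape(-1,2)
W=np.array([ray(d,*p,.008)[:2] for p in c]).astype(np.float32)
r=cv2.minAreaRect(W); C=np.array(r[0]);print(r)
s=monitor.observe();t=s['eef_pos'][:2]; yaw=np.arctan2(s['tcp_rot'][2],s['tcp_rot'][1])*2
x=np.array([np.cos(yaw),np.sin(yaw)]);y=np.array([x[1],-x[0]])
B=cv2.boxPoints(r);print(B.round(4))
print('centre in tool',(C-t)@x,(C-t)@y)
P=lambda p:np.round([(np.array(p)-t)@x,(np.array(p)-t)@y],4)
print([P(b) for b in B])
E
```

```text
((0.39733079075813293, 0.08366061747074127), (0.09109596908092499, 0.057010818272829056), 44.51360321044922)
[[0.3449 0.0721]
 [0.3848 0.0314]
 [0.4498 0.0953]
 [0.4098 0.1359]]
centre in tool 0.028988314270320347 -0.003042590512475147
[array([-0.0171, -0.0306]), array([-0.016 ,  0.0264]), array([0.0751, 0.0245]), array([ 0.074 , -0.0325])]
```

Request:
servo_tool:
  motion:
    - [[-0.004,-0.003,0.03],[0,0,-1.1],0]
    - [[0,0,0.035],[0,0,0],0]
    - [[0,0,0.035],[0,0,0],0]
    - [[0,0,0.018],[0,0,0],0]
    - [[0,0,0],[0,0,0],0]

```text
time: 14.95
eef_pos: [0.3685, 0.0612, -0.0237]
tcp_rot: [-0.002, 0.926, 0.379, -0.004]
force: [-0.8, -0.1, 0.2]
finger_gap: 0.0942
grasp_force: 0.0
```

Request:
servo_tool:
  motion:
    - [[0,0,0.005],[0,0,0],0]
    - [[0,0,0.004],[0,0,0],0]
    - [[0,0,0],[0,0,0],0]
    - [[0,0,0],[0,0,0],0]

```text
time: 15.28
eef_pos: [0.3747, 0.0609, -0.0281]
tcp_rot: [0.001, 0.925, 0.38, 0.001]
force: [-0.2, -0.3, 0.3]
finger_gap: 0.0942
grasp_force: 0.0
```

Request:
servo_tool:
  motion:
    - [[0,0,0.0015],[0,0,0],0]
    - [[0,0,0],[0,0,0],100]
    - [[0,0,0],[0,0,0],130]
    - [[0,0,0],[0,0,0],160]
    - [[0,0,0],[0,0,0],160]
  newtons: 30

```text
time: 15.7
eef_pos: [0.3735, 0.0609, -0.0305]
tcp_rot: [0.0, 0.925, 0.38, 0.0]
force: [0.6, 0.4, -0.1]
finger_gap: 0.0709
grasp_force: 0.0
```

Request:
servo_tool:
  motion:
    - [[0,0,0],[0,0,0],160]
    - [[0,0,0],[0,0,0],160]
    - [[0,0,0],[0,0,0],160]
    - [[0,0,0],[0,0,0],160]

```text
time: 16.03
eef_pos: [0.3733, 0.0609, -0.0307]
tcp_rot: [0.0, 0.925, 0.38, -0.0]
force: [1.0, 0.1, -0.2]
finger_gap: 0.0558
grasp_force: 30.0
```

Request:
servo_tool:
  motion:
    - [[0,0,-0.01],[0,0,0],160]
    - [[0,0,-0.03],[0,0,0],160]
    - [[0,0,-0.035],[0,0,0],160]
    - [[0,0,-0.025],[0,0,7.1],160]
    - [[0,0,0],[0,0,7.1],160]

```text
time: 16.45
eef_pos: [0.3782, 0.0607, 0.0744]
tcp_rot: [0.002, 0.966, 0.26, 0.005]
force: [0.9, 0.5, -0.6]
finger_gap: 0.0555
grasp_force: 30.0
```

Request:
servo_tool:
  motion:
    - [[0,0,0],[0,0,7.1],160]
    - [[0,0,0],[0,0,7.1],160]
    - [[0,0,0],[0,0,7.1],160]
    - [[0,0,0],[0,0,7.1],160]
    - [[0,0,0],[0,0,7.1],160]

```text
time: 16.87
eef_pos: [0.3728, 0.061, 0.069]
tcp_rot: [-0.0, 0.999, -0.047, -0.0]
force: [-0.7, 0.7, -1.2]
finger_gap: 0.055
grasp_force: 30.0
```

Request:
servo_tool:
  motion:
    - [[0,0,0],[0,0,7.1],160]
    - [[0,0,0],[0,0,7.1],160]
    - [[0,0,0],[0,0,7.1],160]
    - [[0.018,0.029,0],[0,0,0.8],160]
    - [[0.019,0.03,0],[0,0,0],160]

```text
time: 17.28
eef_pos: [0.3792, -0.0076, 0.069]
tcp_rot: [-0.0, 0.973, -0.233, -0.0]
force: [1.1, -0.6, -1.1]
finger_gap: 0.0556
grasp_force: 30.0
```

Request:
servo_tool:
  motion:
    - [[0.019,0.03,0],[0,0,0],160]
    - [[0.019,0.03,0],[0,0,0],160]
    - [[0.019,0.03,0],[0,0,0],160]
    - [[0,0,0],[0,0,0],160]
    - [[0,0,0],[0,0,0],160]

```text
time: 17.7
eef_pos: [0.3892, -0.1158, 0.0692]
tcp_rot: [-0.0, 0.972, -0.237, -0.0]
force: [0.2, -0.3, -0.6]
finger_gap: 0.0555
grasp_force: 30.0
```

```bash
python3 - <<'E'
from h import *
import pickle
s=monitor.observe();print(s['eef_pos'],2*np.degrees(np.arctan2(s['tcp_rot'][2],s['tcp_rot'][1])),s['joint_positions'].round(2),s['finger_gap'],s['grasp_force'])
d=snap('wrist','w7.png');pickle.dump(d,open('w7.pkl','wb'))
E
```

```text
[ 0.38916473 -0.11581637  0.06917723] -27.41659515443277 [-0.5  -0.04  2.04  0.    1.14  1.55] 0.05552626188525329 29.986779391765594
```

View pics/w7.png

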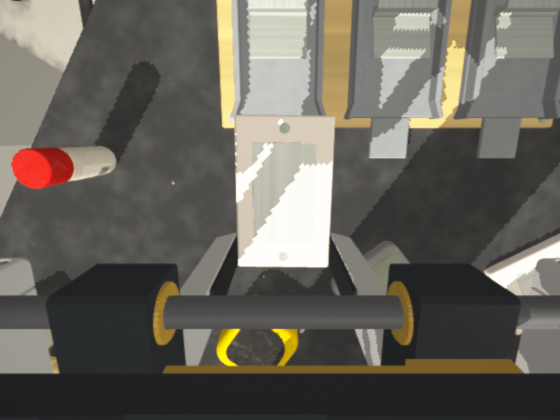

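The wrist view shows the tag held straight, with corners (236,118), (333,118), (330,267), (238,267). The middle and right tongues end at u 369 to 409 and 478 to 521, v 158.

```bash
python3 - <<'E'
from h import *
import pickle
d=pickle.load(open('w7.pkl','rb'))
# refine tongue edges on rows 135-152
g=d['frame'].mean(axis=2)
s=monitor.observe();t=s['eef_pos'][:2]; yaw=np.arctan2(s['tcp_rot'][2],s['tcp_rot'][1])*2
x=np.array([np.cos(yaw),np.sin(yaw)]);y=np.array([x[1],-x[0]])
P=lambda u,v,z:np.round([(ray(d,u,v,z)[:2]-t)@x,(ray(d,u,v,z)[:2]-t)@y],4)
for n,cs in(('mid',[(369,158),(409,158),(370,136),(411,136)]),('right',[(478,158),(521,158),(477,136),(519,136)])):
    print(n,[P(*c,.014) for c in cs])
print('tag',[P(*c,.069+.031+.008) for c in[(236,118),(333,118),(330,267),(238,267)]])
M=(ray(d,389,158,.014)+0)[:2]; Rr=ray(d,499.5,158,.014)[:2]; print('dir',np.degrees(np.arctan2((M-Rr)[1],(M-Rr)[0]))-90,np.linalg.norm(M-Rr))
for r in(140,148): print(g[r,360:420:1].astype(int).tolist())
E
```

```text
mid [array([0.0501, 0.077 ]), array([0.0501, 0.112 ]), array([0.0688, 0.0767]), array([0.0688, 0.1119])]
right [array([0.05  , 0.1722]), array([0.05  , 0.2098]), array([0.0687, 0.1686]), array([0.0687, 0.2047])]
tag [array([ 0.0782, -0.024 ]), array([0.0781, 0.0294]), array([-0.0103,  0.0309]), array([-0.0102, -0.026 ])]
dir -27.348132424471224 0.09651242166598348
[87, 87, 86, 87, 87, 88, 90, 90, 92, 100, 99, 120, 171, 191, 193, 193, 193, 192, 192, 192, 192, 191, 191, 191, 191, 191, 191, 190, 191, 190, 191, 192, 193, 193, 193, 193, 193, 193, 192, 193, 193, 193, 193, 193, 193, 193, 186, 131, 70, 55, 72, 81, 81, 83, 83, 84, 85, 86, 86, 85]
[85, 85, 84, 84, 84, 85, 87, 87, 92, 121, 166, 186, 192, 191, 191, 191, 191, 191, 190, 189, 189, 188, 189, 189, 190, 190, 190, 192, 192, 191, 192, 192, 193, 194, 193, 193, 193, 193, 194, 194, 194, 193, 193, 194, 194, 191, 145, 94, 82, 81, 81, 81, 82, 82, 83, 82, 83, 83, 82, 76]
```

Request:
servo_tool:
  motion:
    - [[0,-0.002,0.025],[0,0,0],160]
    - [[0,0,0.03],[0,0,0],160]
    - [[0,0,0.02],[0,0,0],160]
    - [[0,0,0.005],[0,0,0],160]
    - [[0,0,0],[0,0,0],160]

```text
time: 18.17
eef_pos: [0.388, -0.1102, -0.0123]
tcp_rot: [-0.001, 0.972, -0.234, -0.003]
force: [-0.6, -0.1, -0.5]
finger_gap: 0.0552
grasp_force: 30.0
```

Request:
servo_tool:
  motion:
    - [[0,0,0.003],[0,0,0],160]
    - [[0,0,0],[0,0,0],160]
    - [[0,0,0],[0,0,0],160]

```text
time: 18.42
eef_pos: [0.3915, -0.113, -0.0125]
tcp_rot: [0.0, 0.972, -0.235, 0.001]
force: [-0.5, 1.2, -1.3]
finger_gap: 0.0554
grasp_force: 30.0
```

Request:
servo_tool:
  motion:
    - [[0,0,0.0015],[0,0,0],160]
    - [[0,0,0],[0,0,0],160]
    - [[0,0,0],[0,0,0],160]

```text
time: 18.67
eef_pos: [0.3907, -0.113, -0.0147]
tcp_rot: [0.0, 0.972, -0.235, 0.0]
force: [-0.8, 0.2, -1.3]
finger_gap: 0.0555
grasp_force: 30.0
```

Request:
servo_tool:
  motion:
    - [[0.005,0,0],[0,0,0],160]
    - [[0.005,0,0],[0,0,0],160]
    - [[0.005,0,0],[0,0,0],160]
    - [[0,0,0],[0,0,0],160]
    - [[0,0,0],[0,0,0],160]

```text
time: 19.08
eef_pos: [0.4041, -0.1199, -0.0151]
tcp_rot: [0.0, 0.972, -0.235, 0.0]
force: [0.4, 0.3, -0.7]
finger_gap: 0.055
grasp_force: 30.0
```

Request:
servo_tool:
  motion:
    - [[0.005,0,0],[0,0,0],160]
    - [[0.005,0,0],[0,0,0],160]
    - [[0.005,0,0],[0,0,0],160]
    - [[0,0,0],[0,0,0],160]
    - [[0,0,0],[0,0,0],160]

```text
time: 19.5
eef_pos: [0.4174, -0.1266, -0.0151]
tcp_rot: [0.0, 0.972, -0.235, 0.0]
force: [-0.5, 0.0, -0.6]
finger_gap: 0.0555
grasp_force: 30.0
```

Request:
servo_tool:
  motion:
    - [[0.005,0,0],[0,0,0],160]
    - [[0.005,0,0],[0,0,0],160]
    - [[0.005,0,0],[0,0,0],160]
    - [[0,0,0],[0,0,0],160]
    - [[0,0,0],[0,0,0],160]

```text
time: 19.92
eef_pos: [0.4307, -0.1335, -0.0151]
tcp_rot: [0.0, 0.972, -0.235, 0.0]
force: [-0.9, 0.1, -0.8]
finger_gap: 0.0556
grasp_force: 30.0
```

Request:
servo_tool:
  motion:
    - [[0.005,0,0],[0,0,0],160]
    - [[0.004,0,0],[0,0,0],160]
    - [[0,0,0],[0,0,0],160]
    - [[0,0,0],[0,0,0],160]

```text
time: 20.25
eef_pos: [0.4386, -0.1375, -0.0151]
tcp_rot: [0.0, 0.972, -0.235, 0.0]
force: [-0.5, -0.3, -1.1]
finger_gap: 0.0554
grasp_force: 30.0
```

Request:
servo_tool:
  motion:
    - [[0,0,0.001],[0,0,0],160]
    - [[0,0,0],[0,0,0],160]
    - [[0,0,0],[0,0,0],160]

```text
time: 20.5
eef_pos: [0.4381, -0.1372, -0.0163]
tcp_rot: [-0.0, 0.972, -0.235, -0.0]
force: [0.6, -0.0, -0.2]
finger_gap: 0.0555
grasp_force: 30.0
```

Request:
servo_tool:
  motion:
    - [[0,0,0],[0,0,0],60]
    - [[0,0,0],[0,0,0],60]
    - [[0,0,0],[0,0,0],60]
    - [[0,0,-0.02],[0,0,0],60]
    - [[0,0,-0.03],[0,0,0],60]

```text
time: 20.92
eef_pos: [0.4351, -0.1357, 0.0317]
tcp_rot: [-0.001, 0.972, -0.235, -0.004]
force: [0.4, 0.0, 0.6]
finger_gap: 0.0717
grasp_force: 0.0
```

Request:
servo_tool:
  motion:
    - [[-0.02,0,0],[0,0,0],255]
    - [[-0.02,0,0],[0,0,0],255]
    - [[-0.01,0,0],[0,0,0],255]
    - [[0,0,0],[0,0,0],255]
    - [[0,0,0],[0,0,0],255]

```text
time: 21.33
eef_pos: [0.3939, -0.1145, 0.0338]
tcp_rot: [0.0, 0.972, -0.235, 0.0]
force: [-0.0, 0.4, -0.4]
finger_gap: 0.042
grasp_force: 0.0
```

```bash
python3 - <<'E'
from h import *
import pickle
d=snap('wrist');pickle.dump(d,open('w8.pkl','wb'))
s=monitor.observe();print(s['eef_pos'],s['finger_gap']);t=s['eef_pos'][:2]; yaw=np.arctan2(s['tcp_rot'][2],s['tcp_rot'][1])*2
g=d['frame'].min(axis=2).astype(np.uint8)
for v in range(150,250,10): print(v,g[v,220:345:5].tolist())
for u in (265,300): print(u,g[100:262:3,u].tolist())
E
```

```text
[ 0.39454571 -0.11495868  0.03396034] 0.03806652283061018
150 [82, 85, 86, 84, 85, 231, 253, 253, 250, 249, 250, 248, 249, 185, 181, 180, 180, 183, 191, 246, 244, 53, 54, 84, 88]
160 [82, 88, 85, 81, 80, 227, 253, 253, 253, 253, 253, 253, 226, 189, 189, 189, 190, 190, 252, 252, 236, 79, 81, 85, 88]
170 [85, 81, 76, 76, 80, 191, 253, 253, 253, 253, 253, 253, 234, 164, 189, 189, 240, 252, 252, 252, 205, 81, 80, 78, 80]
180 [85, 81, 80, 79, 77, 81, 86, 86, 81, 81, 84, 91, 85, 81, 80, 80, 80, 82, 78, 80, 80, 81, 82, 81, 85]
190 [82, 82, 83, 82, 80, 80, 79, 77, 81, 80, 81, 82, 80, 77, 76, 80, 80, 82, 85, 81, 79, 81, 82, 81, 85]
200 [79, 82, 82, 81, 80, 82, 82, 81, 81, 81, 81, 76, 81, 80, 82, 85, 85, 82, 82, 80, 79, 82, 85, 85, 89]
210 [80, 81, 84, 82, 81, 83, 86, 85, 85, 82, 80, 80, 79, 84, 86, 87, 88, 85, 81, 85, 85, 81, 80, 82, 85]
220 [80, 86, 85, 85, 85, 82, 79, 84, 82, 82, 86, 86, 86, 91, 90, 90, 87, 88, 86, 80, 80, 83, 79, 77, 76]
230 [80, 81, 82, 80, 80, 80, 80, 79, 80, 82, 90, 90, 89, 86, 84, 90, 93, 87, 82, 77, 76, 77, 81, 77, 81]
240 [82, 88, 124, 124, 125, 85, 75, 81, 88, 89, 90, 89, 85, 82, 81, 82, 88, 85, 81, 77, 47, 124, 125, 124, 115]
265 [250, 250, 250, 250, 250, 250, 250, 250, 250, 250, 250, 250, 250, 250, 250, 250, 250, 249, 250, 253, 253, 253, 253, 253, 253, 252, 83, 81, 80, 80, 80, 78, 77, 81, 82, 81, 81, 84, 85, 83, 82, 82, 82, 81, 86, 89, 92, 90, 89, 90, 89, 88, 87, 85]
300 [250, 250, 250, 250, 250, 249, 249, 246, 182, 181, 182, 182, 180, 181, 182, 180, 181, 180, 180, 186, 190, 189, 189, 205, 252, 252, 87, 80, 81, 81, 80, 81, 85, 84, 86, 88, 89, 88, 89, 89, 87, 87, 90, 92, 92, 89, 89, 88, 85, 85, 82, 83, 85, 85]
```

Request:
servo_tool:
  motion:
    - [[0,0,0.025],[0,0,0],255]
    - [[0,0,0.02],[0,0,0],255]
    - [[0,0,0.005],[0,0,0],255]
    - [[0,0,0],[0,0,0],255]
    - [[0,0,0],[0,0,0],255]
  newtons: 40

```text
time: 21.8
eef_pos: [0.3944, -0.1149, -0.0161]
tcp_rot: [-0.0, 0.972, -0.235, -0.0]
force: [0.7, 0.2, -0.1]
finger_gap: 0.0045
grasp_force: 0.0
```

Request:
servo_tool:
  motion:
    - [[0.008,0,0],[0,0,0],255]
    - [[0.008,0,0],[0,0,0],255]
    - [[0,0,0],[0,0,0],255]
    - [[0,0,0],[0,0,0],255]

```text
time: 22.13
eef_pos: [0.4097, -0.1228, -0.0152]
tcp_rot: [0.0, 0.972, -0.235, 0.001]
force: [-0.4, -0.0, -0.2]
finger_gap: 0.0005
grasp_force: 0.0
```

Request:
servo_tool:
  motion:
    - [[0.005,0,0],[0,0,0],255]
    - [[0.005,0,0],[0,0,0],255]
    - [[0.005,0,0],[0,0,0],255]
    - [[0,0,0],[0,0,0],255]

```text
time: 22.47
eef_pos: [0.4227, -0.1294, -0.0159]
tcp_rot: [0.0, 0.972, -0.235, 0.001]
force: [0.5, -0.3, -0.2]
finger_gap: 0.0
grasp_force: 0.0
```

Request:
servo_tool:
  motion:
    - [[0.004,0,0],[0,0,0],255]
    - [[0.004,0,0],[0,0,0],255]
    - [[0,0,0],[0,0,0],255]

```text
time: 22.72
eef_pos: [0.427, -0.1315, -0.0167]
tcp_rot: [-0.001, 0.972, -0.235, -0.002]
force: [-3.3, 1.4, 1.9]
finger_gap: 0.0004
grasp_force: 2.0
```

Request:
servo_tool:
  motion:
    - [[0.004,0,0],[0,0,0],255]
    - [[0.004,0,0],[0,0,0],255]
    - [[0,0,0],[0,0,0],255]

```text
time: 22.97
eef_pos: [0.4331, -0.1346, -0.0172]
tcp_rot: [-0.001, 0.972, -0.235, -0.003]
force: [-3.5, 2.4, 1.9]
finger_gap: 0.0005
grasp_force: 2.6
```

Request:
servo_tool:
  motion:
    - [[0.004,0,0],[0,0,0],255]
    - [[0.004,0,0],[0,0,0],255]
    - [[0,0,0],[0,0,0],255]

```text
time: 23.22
eef_pos: [0.4389, -0.1375, -0.0176]
tcp_rot: [-0.001, 0.972, -0.235, -0.004]
force: [-7.1, 3.6, 3.0]
finger_gap: 0.0005
grasp_force: 3.8
```

Request:
servo_tool:
  motion:
    - [[0.004,0,-0.001],[0,0,0],255]
    - [[0.003,0,-0.001],[0,0,0],255]
    - [[0,0,0],[0,0,0],255]

```text
time: 23.47
eef_pos: [0.4431, -0.1396, -0.0166]
tcp_rot: [-0.002, 0.972, -0.235, -0.006]
force: [-7.4, 3.6, -0.8]
finger_gap: 0.0004
grasp_force: 4.3
```

Request:
servo_tool:
  motion:
    - [[0.003,0,0],[0,0,0],255]
    - [[0.003,0,0],[0,0,0],255]
    - [[0,0,0],[0,0,0],255]

```text
time: 23.72
eef_pos: [0.4508, -0.1436, -0.016]
tcp_rot: [-0.001, 0.972, -0.235, -0.004]
force: [-5.2, 1.7, -1.5]
finger_gap: 0.0006
grasp_force: 2.8
```

Request:
servo_tool:
  motion:
    - [[0.002,0,0],[0,0,0],255]
    - [[0.002,0,0],[0,0,0],255]
    - [[0,0,0],[0,0,0],255]

```text
time: 23.97
eef_pos: [0.4546, -0.1456, -0.0159]
tcp_rot: [-0.001, 0.972, -0.235, -0.004]
force: [-4.2, 2.1, -0.7]
finger_gap: 0.0003
grasp_force: 2.5
```

Request:
servo_tool:
  motion:
    - [[0.002,0,0],[0,0,0],255]
    - [[0,0,0],[0,0,0],255]
    - [[0,0,0],[0,0,0],255]

```text
time: 24.22
eef_pos: [0.4562, -0.1464, -0.0159]
tcp_rot: [-0.001, 0.972, -0.235, -0.004]
force: [-4.6, 3.1, -0.3]
finger_gap: 0.0008
grasp_force: 2.5
```

Request:
servo_tool:
  motion:
    - [[0.001,0,0],[0,0,0],255]
    - [[0,0,0],[0,0,0],255]
    - [[0,0,0],[0,0,0],255]

```text
time: 24.47
eef_pos: [0.4562, -0.1463, -0.0162]
tcp_rot: [-0.001, 0.972, -0.235, -0.005]
force: [-5.2, 2.4, 0.2]
finger_gap: 0.0001
grasp_force: 3.1
```

Request:
servo_tool:
  motion:
    - [[0.0015,0,0],[0,0,0],255]
    - [[0,0,0],[0,0,0],255]
    - [[0,0,0],[0,0,0],255]

```text
time: 24.72
eef_pos: [0.4562, -0.1462, -0.0168]
tcp_rot: [-0.002, 0.972, -0.235, -0.006]
force: [-6.7, 3.6, -0.8]
finger_gap: 0.0007
grasp_force: 4.0
```

Request:
servo_tool:
  motion:
    - [[0.0015,0,0],[0,0,0],255]
    - [[0,0,0],[0,0,0],255]
    - [[0,0,0],[0,0,0],255]

```text
time: 24.97
eef_pos: [0.4562, -0.1461, -0.0173]
tcp_rot: [-0.002, 0.972, -0.235, -0.008]
force: [-8.4, 4.6, -0.2]
finger_gap: 0.0008
grasp_force: 4.9
```

Request:
servo_tool:
  motion:
    - [[0.003,0,-0.001],[0,0,0],255]
    - [[0.002,0,0],[0,0,0],255]
    - [[0,0,0],[0,0,0],255]
    - [[0,0,0],[0,0,0],255]

```text
time: 25.3
eef_pos: [0.456, -0.146, -0.0174]
tcp_rot: [-0.003, 0.972, -0.234, -0.013]
force: [-15.9, 7.3, 4.5]
finger_gap: 0.0007
grasp_force: 8.9
```

Request:
servo_tool:
  motion:
    - [[0.003,0,-0.001],[0,0,0],255]
    - [[0.002,0,0],[0,0,0],255]
    - [[0,0,0],[0,0,0],255]
    - [[0,0,0],[0,0,0],255]

```text
time: 25.63
eef_pos: [0.4558, -0.1459, -0.0174]
tcp_rot: [-0.004, 0.972, -0.234, -0.018]
force: [-23.7, 11.3, 11.7]
finger_gap: 0.0004
grasp_force: 13.1
```

It's firmly against the stop: 26 N with no movement. I'll back off and check.

Request:
servo_tool:
  motion:
    - [[-0.014,0,0],[0,0,0],255]
    - [[-0.02,0,0],[0,0,0],255]
    - [[-0.025,0,0],[0,0,0],255]
    - [[-0.01,0,-0.03],[0,0,0],255]
    - [[0,0,-0.035],[0,0,0],255]

```text
time: 26.05
eef_pos: [0.4053, -0.1202, 0.0501]
tcp_rot: [-0.001, 0.972, -0.235, -0.005]
force: [1.3, -0.8, -0.4]
finger_gap: 0.0003
grasp_force: 0.0
```

Request:
servo_tool:
  motion:
    - [[0,0,-0.03],[0,0,0],255]
    - [[0,0,0],[0,0,0],255]
    - [[0,0,0],[0,0,0],255]
    - [[0,0,0],[0,0,0],255]

```text
time: 26.38
eef_pos: [0.4108, -0.1232, 0.0825]
tcp_rot: [0.0, 0.972, -0.235, 0.0]
force: [0.4, 0.8, -0.8]
finger_gap: 0.0005
grasp_force: 0.0
```

```bash
python3 - <<'E'
from h import *
d=snap('wrist','w9.png'); s=monitor.observe();t=s['eef_pos'];print(t)
o=np.array([.503,-.172]);yaw=np.radians(-27.2);x=np.array([np.cos(yaw),np.sin(yaw)]);l=np.array([-x[1],x[0]])
T=np.linalg.inv(d['world_from_camera']);f=210/np.tan(np.radians(d['vfov']/2))
def proj(hx,hy,z):
    p=T@np.r_[o+hx*x+hy*l,z,1];return d['cx']+f*p[0]/p[2],d['cy']+f*p[1]/p[2]
g=d['frame'].astype(int)
for k,hy in((0,0),(0,.022),(0,-.022),(1,-.095)):
    print(hy,[(h,g[int(round(v)),int(round(u))].tolist()) for h in range(-84,10,4) for u,v in[proj(h/1e3,hy,.022 if k==0 else .014)]])
E
```

```text
[ 0.40999841 -0.12282775  0.08172853]
0 [(-84, [91, 87, 84]), (-80, [93, 91, 87]), (-76, [182, 183, 179]), (-72, [198, 200, 196]), (-68, [198, 201, 196]), (-64, [199, 201, 194]), (-60, [199, 200, 194]), (-56, [199, 201, 196]), (-52, [200, 201, 197]), (-48, [200, 202, 198]), (-44, [218, 213, 201]), (-40, [255, 254, 251]), (-36, [240, 242, 231]), (-32, [255, 254, 252]), (-28, [254, 254, 251]), (-24, [254, 253, 250]), (-20, [254, 254, 251]), (-16, [254, 253, 250]), (-12, [254, 254, 251]), (-8, [254, 254, 251]), (-4, [254, 254, 251]), (0, [254, 254, 251]), (4, [213, 216, 198]), (8, [201, 204, 190])]
0.022 [(-84, [88, 87, 84]), (-80, [86, 84, 81]), (-76, [85, 83, 80]), (-72, [83, 82, 79]), (-68, [83, 80, 78]), (-64, [82, 79, 76]), (-60, [81, 80, 76]), (-56, [81, 80, 77]), (-52, [96, 91, 83]), (-48, [253, 241, 160]), (-44, [254, 248, 195]), (-40, [255, 254, 252]), (-36, [255, 254, 252]), (-32, [255, 254, 252]), (-28, [255, 254, 252]), (-24, [255, 254, 252]), (-20, [255, 254, 252]), (-16, [255, 254, 252]), (-12, [255, 254, 252]), (-8, [255, 254, 252]), (-4, [255, 254, 252]), (0, [255, 254, 
[... 470 characters left out ...]
 [255, 254, 252]), (-8, [255, 254, 252]), (-4, [255, 254, 252]), (0, [255, 254, 252]), (4, [236, 233, 219]), (8, [234, 230, 217])]
-0.095 [(-84, [89, 88, 84]), (-80, [87, 87, 84]), (-76, [198, 199, 195]), (-72, [196, 198, 195]), (-68, [195, 198, 192]), (-64, [197, 197, 193]), (-60, [197, 197, 192]), (-56, [197, 199, 194]), (-52, [196, 197, 192]), (-48, [198, 200, 195]), (-44, [162, 164, 160]), (-40, [198, 199, 195]), (-36, [201, 201, 196]), (-32, [200, 201, 196]), (-28, [200, 200, 198]), (-24, [201, 203, 199]), (-20, [201, 204, 200]), (-16, [200, 203, 199]), (-12, [201, 201, 198]), (-8, [201, 202, 199]), (-4, [203, 204, 198]), (0, [213, 214, 207]), (4, [212, 215, 200]), (8, [218, 221, 204])]
```

The tag's rear edge sits at about x = -44 mm on all three lines, square, with the tongue end at -78 as expected. It is home under the firm arm, and the gripper is clear.

```bash
python3 -c "
from station import order; print(order.finish_job())"
```

```text
the job is handed in; nothing more can be done
None
```

I tried all three thumb pads and found the left holder firm; the tag is now under its arm, flat against the back stop and released, and the job is handed in.

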